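# Put the bath boat away to dry in the lidded tub

### The job

The bath boat is still damp and should dry in the open wooden toy tub. Lift the loose lid off the big rectangular tub and lay it gently, knob up, in the middle of the cork mat; then lower the boat gently into the tub so that it stands upright on the bottom, lengthways along the tub, and leave the tub open. Leave the car, the pink cube and the glass paperweight where they are.

Things in the scene. Friction and masses are not known exactly. Their poses are not given: they have to be found in the camera images.
- tub: big rectangular open wooden tub, fixed to the bench, outer 200 (its x) x 140 (its y) x 100 high, walls and floor 6 thick, inside 188 x 128; origin at the centre of its underside, z up. It starts covered by the lid
- tub_in (a point): centre of the tub's inner floor, 6 above the bench; axes as the tub
- lid: loose wooden lid of the tub, 300 g (varies): plate 200 (x) x 140 (y) x 10 thick, round knob on top, two battens beneath (16 x 118, 6 deep, at x = +-70) hanging inside the tub with 5 mm play along y. Origin at the centre of the plate's underside, z up: 100 above the bench (the tub's rim) at the start, 11 above the bench when lying on the mat
- lid_knob (a point): centre of the knob's head, 36 above the lid's origin: a vertical cylinder 36 in diameter, 22 tall (25 to 47 above the lid's origin), on a stem 18 in diameter; the plate's upper face is 26 below this point
- mat: cork mat fixed to the bench, 240 (x) x 180 (y) x 5 thick; origin at the centre of its underside, z up. Tub and mat lie one to the left and one to the right of the robot, either way round
- mat_top (a point): centre of the mat's upper face, 5 above the bench
- boat: hard grey silicone bath boat, 180 g (varies), hull 140 long (x from -70 at the stern to +70 at the round bow) x 58 wide (y) x 34 high, with a cabin block on the deck and a short funnel (top at 84). Origin at the middle of its flat underside, z up
- boat_cabin (a point): grip point in the cabin, at x = -10, z = 56 in the boat's frame. The cabin is a block 54 (x) x 36 (y), from the deck at 34 to its flat roof at 70 above the underside
- car: bystander: loose varnished wooden car, 110 x 60 x 57 high, origin at the centre of its underside; it stands beyond the boat. Other bystanders, fixed: along the far edge a green box with its lid shut (100 high), a white pencil cup and a small round canister with a knob; flat books (48 high) at the right edge, a bead frame (142 high) at the left edge
- cube: bystander: loose pink plastic cube, 60 each way, origin at the centre of its underside; between robot and boat, to the right
- dome: bystander: loose glass paperweight dome, 70 in diameter, 41 high, origin at the centre of its underside; between robot and boat, to the left
Not all that is in view belongs to the job. Of the things like the boat, leave any that is yellow; of the rest the larger one is meant.

How it is judged:
By the outcome, as a careful person would: the job done as asked, in the order asked, and still so for the second after the job is handed in, with the robot touching nothing.
It also fails if it takes over 59 s, if anything falls off the work surface, if the arm or the gripper's body presses on something with over 40 N, if the wrist force passes 120 N, or if a joint passes its speed limit or range.

### The arm

A 7-joint arm with a two-finger parallel gripper is mounted at the origin on the work surface. World frame = base frame: x ahead of the robot, y to its left, z up, the work surface at z = 0. Lengths are in mm, angles in rad, forces in N, time in s.
With the tool pointing down it reaches from about 400 to 875 mm from the base axis. Payload 19.3 kg.
Tool frame: the origin (TCP) lies midway between the tips of the shut fingers; the grasp point (between the pads) lies 19 mm behind it; z points along the fingers, y is the line along which they close (so a half turn about z gives the same grasp; the last joint's range is limited). The gripper opens to 85 mm and grips with 20 to 120 N. Pads are 22 mm wide; open, the fingers measure 114 mm over their backs; the gripper's body (76 mm by 85 mm) begins 54 mm behind the grasp point. The pads swing forward as they close: fully open they stand 13 mm farther back than shut.
Start: joints at [-1.175, 0.521, -0.036, 1.599, 0.021, 1.021, -0.113], TCP at [280.727, 558.397, 231.291] pointing down, gripper open.
Joint ranges: [-2.91, 2.91], [-0.3, 2.13], [-1.5, 1.42], [0.17, 2.43], [-1.26, 4.41], [0.16, 1.93], [-2.52, 2.52]. Speed limits (rad/s): [1.89, 1.89, 2.39, 2.39, 3.01, 3.01, 3.01].

### API

Orientations are given as a unit quaternion [x, y, z, w].
In Python, from cell import sensors, get_image, camera_model, arm, spotter gives the robot as it stands.
- The arm moves only by the tool jog_arm, never from a script. Its argument "deltas" is a list of rows, each a list of 3 entries, a list of its own where there are three numbers: the shift along the tool's x, y, z in cm, then the turn, a rotation vector about the tool's x, y, z in degrees, then the finger opening in cm, from 0 to 8.54. A call has 1 to 10 rows; each row is the pose to reach, as a shift and turn from the pose commanded when the call began, along the tool's axes at that moment; what a row does not reach only later rows make up. A row lasts 1/8 s, in which the tool goes at most 62.5 mm and 10.7 degrees, less where a joint would pass 70% of its speed; a pose out of reach is approached as far as the arm can. A call with a gripper value outside its range is refused whole. The fingers move at their own pace and stop on an object; the grip force is fixed at half the most. Time passes only in rows, so rows that repeat a pose let the fingers close. It gives the time, the measured TCP pose, the force, the opening and the grip force at its end, in the units of the state.
- sensors.sense(): the state, without advancing time (a new reading comes with each control period).
- get_image(name): name is "side" or "top" or "wrist"; returns (picture, depth): 384x512x3 uint8, red, green, blue; 384x512 float32, mm along the optical axis (not along the pixel's ray), 0 where there is no reading.
- camera_model(name): a dict with "fx", "fy", "cx", "cy" (pixels), "camera_from_world" (4x4, takes a point from world to camera coordinates). Camera axes: x right, y up, looking along -z (the intrinsics and any distortion apply to the point x, -y, -z); pixel columns grow to the right and rows downward; lengths in mm; the calibration is good to about 2 mm. The wrist camera is an equidistant fisheye: a pixel r from the principal point sees the ray r / f radians off the axis. A picture is of the moment at which its call begins: read the wrist's pose just before it. camera_model takes no time and is no camera call; for the wrist camera it gives the pose at the moment of the call.
- arm.close_job(): hands the job in; it is judged then, once.
Trained networks look in the newest picture that a camera, given by its name, has taken for a name from the list of things; names that differ only in an ending like _2 or _b are one class to them, and where a whole thing is asked for, a point or a joint stands for the part that bears it (a point fixed in the world has none). Each returns a list of dicts, best first, with "confidence" (0 to 1); they miss things now and then, are a little off and sometimes report something else, mostly with a low value. They report only what shows in the picture. A call takes as long as a camera call. They do not tell look-alikes from the thing itself.
- spotter.recognise(target, camera): "box" ([left, top, right, bottom] in pixels, round what is visible of it).
- spotter.tip_of(target, camera): "pixel" ([column, row] in pixels: a listed point, or the origin of a listed thing).
The state is a dict: "time": time; "q": joint angles; "joint_velocities": joint speeds; "tau": joint torques, N m; "tcp_pos": TCP position; "tcp_rot": TCP orientation; "force": force on the tool from outside, world axes, zero at the start; "torque": the same for the moment, N m; "finger_gap": finger opening in mm; "grip_force": force on a finger pad.
Only numpy, scipy, OpenCV 4.12 (cv2) and the standard library are available. Lean on these libraries where they do the work, as an engineer would, in place of code of your own. Each camera call takes 0.05 s, during which the arm holds its last target. There are 200 camera calls.

## Working session

There is one attempt and no reset: what is moved stays moved. The work goes in short steps, Python scripts to look and compute and a tool call to move; the robot and the scene stay as the last step left them, time stands still between calls to the robot, and variables do not carry over. Pictures are saved under pics/ and viewed, at most 10 in all, crops included, and the job is handed in when it is done.

Besides the shell and the picture viewer there is one more tool, called after ">>>" as name(argument=value, ...), one argument or row to a line, values as JSON. jog_arm: Moves the arm, as the interface text tells. Its arguments: {"type":"object","properties":{"deltas":{"type":"array","items":{"type":"array"}}},"required":["deltas"]}

```bash
mkdir -p pics; ls
cat > h.py <<'E'
import numpy as np,cv2
from cell import sensors,get_image,camera_model,arm,spotter
from scipy.spatial.transform import Rotation as R
def cloud(name,depth):
    m=camera_model(name);v,u=np.mgrid[:384,:512].astype(float)
    d=depth.astype(float);x=(u-m["cx"])/m["fx"]*d;y=(v-m["cy"])/m["fy"]*d
    P=np.stack([x,-y,-d,np.ones_like(d)],-1)
    W=P@np.linalg.inv(m["camera_from_world"]).T
    W=W[...,:3];W[d==0]=np.nan
    return W
E
python3 - <<'E'
from h import *
s=sensors.sense();print({k:np.round(s[k],3) for k in s})
ims=[]
for n in ("top","side"):
    p,d=get_image(n);np.savez(f"{n}0.npz",p=p,W=cloud(n,d));cv2.imwrite(f"pics/{n}0.png",p[...,::-1])
    for t in ("tub","lid","lid_knob","mat","boat","boat_cabin","car","cube","dome"):
        print(n,t,[(r["box"],round(r["confidence"],2)) for r in spotter.recognise(t,n)][:3])
    m=camera_model(n);print({k:m[k] for k in m if k!="camera_from_world"})
E
```

```text
pics
{'time': np.float64(0.0), 'q': array([-1.175,  0.522, -0.036,  1.6  ,  0.021,  1.021, -0.113]), 'joint_velocities': array([ 0.002, -0.   , -0.001,  0.   ,  0.   , -0.001,  0.001]), 'tau': array([-0.0000e+00, -9.2712e+01,  1.9800e+00, -3.6994e+01,  1.8000e-02,
        8.0000e-03, -0.0000e+00]), 'tcp_pos': array([280.591, 558.108, 230.728]), 'tcp_rot': array([ 0.231,  0.973, -0.001, -0.   ]), 'force': array([ 0.158, -0.186,  0.366]), 'torque': array([-0.008,  0.04 , -0.047]), 'grip_force': np.float64(0.0), 'finger_gap': np.float64(85.369)}
top tub [([147.6, 136.3, 198.1, 216.6], 0.8)]
top lid [([128.5, 134.1, 188.5, 211.9], 0.72), ([236.3, 160.4, 272.2, 209.7], 0.65)]
top lid_knob [([124.9, 134.8, 195.1, 212.1], 0.67)]
top mat [([323.1, 124.4, 400.2, 216.7], 0.57)]
top boat [([234.0, 156.9, 276.8, 205.5], 0.94), ([139.4, 243.0, 185.7, 283.0], 0.93), ([318.6, 241.7, 351.1, 272.5], 0.82)]
top boat_cabin [([319.1, 242.1, 350.5, 277.9], 0.91), ([234.4, 159.5, 273.5, 208.2], 0.69), ([143.1, 243.2, 186.4, 283.9], 0.57)]
top car [([250.0, 100.6, 269.0, 135.8], 0.61)]
top cube [([281.7, 2
[... 327 characters left out ...]
00.9, 178.8], 0.28)]
side lid_knob [([222.1, 122.5, 297.6, 153.7], 0.71)]
side mat [([233.0, 271.7, 365.6, 372.0], 0.98)]
side boat [([162.2, 142.9, 200.4, 175.6], 0.84), ([150.8, 270.9, 197.8, 310.4], 0.82), ([238.8, 187.9, 288.2, 229.8], 0.74)]
side boat_cabin [([238.0, 195.4, 290.0, 231.9], 0.83), ([148.9, 267.2, 192.2, 313.5], 0.82), ([165.6, 137.0, 198.5, 177.7], 0.62)]
side car [([314.7, 197.5, 355.4, 224.7], 0.68)]
side cube [([225.0, 122.1, 301.0, 149.1], 0.72), ([194.9, 224.0, 226.0, 256.9], 0.58), ([225.3, 134.3, 296.3, 178.2], 0.17)]
side dome [([202.0, 190.4, 231.8, 213.4], 0.82)]
{'fx': 404.1282812573896, 'fy': 404.1282812573896, 'cx': 256.1722681104759, 'cy': 191.5157499087614}
```

Run:
```python
from h import *
a=cv2.imread("pics/top0.png")[90:300,110:420];cv2.imwrite("pics/top0z.png",cv2.resize(a,None,fx=2.5,fy=2.5,interpolation=cv2.INTER_CUBIC))
```

```text
(no output)
```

View pics/top0z.png

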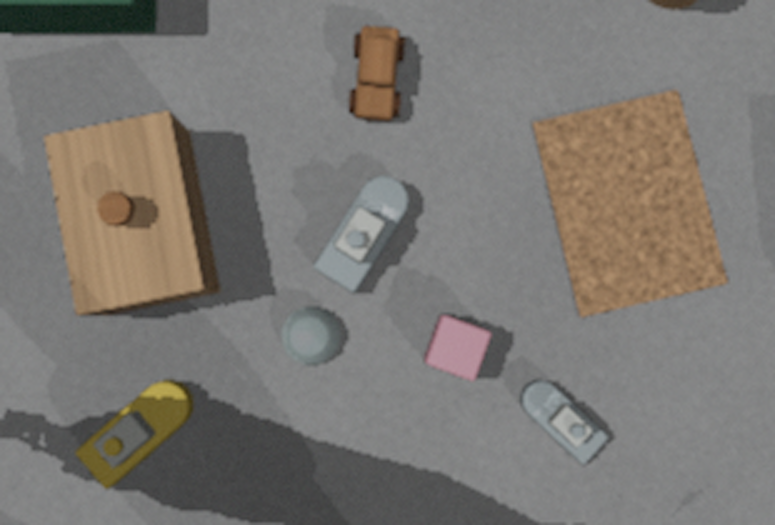

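View pics/side0.png

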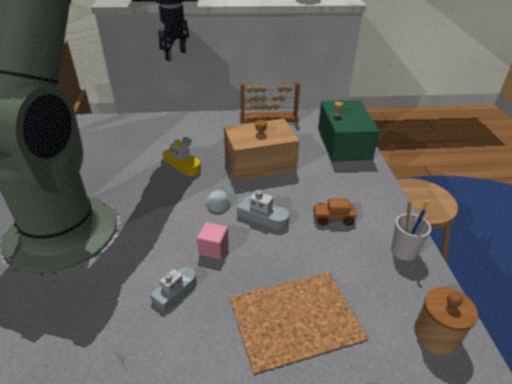

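The top view (zoomed 2.5x) shows the lidded tub at left with its knob at zoomed (115,208). The large grey boat is at (360,235) with its bow up and to the right, and the mat is at (630,203). The small grey boat and the yellow one are decoys. The side view agrees.

Run:
```python
from h import *
z=np.load("top0.npz");W=z["W"];p=z["p"].astype(int)
def rect(name,box,zr,extra=None):
    l,t,r,b=box;w=W[t:b,l:r].reshape(-1,3);c=p[t:b,l:r].reshape(-1,3)
    k=(w[:,2]>zr[0])&(w[:,2]<zr[1])
    if extra is not None:k&=extra(c)
    q=w[k];rc=cv2.minAreaRect(q[:,:2].astype(np.float32))
    print(name,k.sum(),"med",np.median(q,0).round(1),"rect",np.round(rc[0],1),np.round(rc[1],1),round(rc[2],1));return q
rect("plate",(118,125,205,222),(95,122));rect("knob",(140,155,180,190),(138,160))
rect("mat",(318,120,405,222),(-3,15),lambda c:c[:,0]-c[:,2]>35)
rect("boat",(228,155,280,210),(12,100));h=rect("hull",(228,155,280,210),(12,50));rect("cab",(228,155,280,210),(60,77));rect("fun",(228,155,280,210),(79,100))
rect("car",(245,95,275,140),(12,80));rect("cube",(275,212,308,245),(12,80));rect("dome",(215,205,250,240),(8,80))
z=np.load("side0.npz");W=z["W"];p=z["p"].astype(int)
print("side")
rect("plate",(215,115,305,160),(103,116));rect("knob",(250,115,272,140),(138,160))
rect("mat",(225,265,370,375),(-3,15),lambda c:c[:,0]-c[:,2]>35)
rect("boat",(232,185,293,235),(12,100));rect("cab",(232,185,293,235),(60,77))
```

```text
plate 3688 med [537.1 273.6 110.1] rect [540.7 277.1] [201.4 141.1] 11.4
knob 156 med [539.7 275.7 146.5] rect [540.1 276.1] [33.9 34.9] 69.4
mat 4751 med [ 557.6 -300.6    5.5] rect [ 559.3 -301.4] [239.2 182.8] 12.6
boat 913 med [520.8  16.9  35.2] rect [526.7  16.3] [ 58.1 139.6] 57.5
hull 658 med [528.4  13.6  34.2] rect [526.7  16.3] [ 58.1 139.6] 57.5
cab 207 med [522.9  19.   70. ] rect [518.6  21.9] [36.8 54. ] 56.7
fun 38 med [510.9  27.   85. ] rect [511.1  26.3] [17.8 17. ] 33.7
car 679 med [705.3   1.3  35.9] rect [713.7   1.5] [ 60. 111.] 85.2
cube 468 med [391.  -86.9  60.1] rect [390.4 -88.5] [60.3 59.8] 69.7
dome 440 med [405.3  80.   31.1] rect [417.6  78.2] [68.6 95.9] 77.5
side
plate 1513 med [532.3 261.9 107.6] rect [538.7 275.4] [201.8 147.5] 11.2
knob 73 med [537.2 268.9 144.3] rect [537.8 271.9] [33.2 34.4] 68.1
mat 8732 med [ 553.9 -313.1    3.4] rect [ 559.1 -299.5] [241.9 186.2] 12.7
boat 1149 med [521.    3.   32.4] rect [524.6  12. ] [ 59.8 138.6] 56.8
cab 200 med [517.9  12.9  67.5] rect [516.9  19. ] [38.5 54.8] 59.5
```

>>> jog_arm(
  deltas=[
    [[-4, -1.5, 0.3], [0, 0, 5.2], 8.5],
    [[-8, -3, 0.6], [0, 0, 10.4], 8.5],
    [[-12, -4.5, 0.9], [0, 0, 15.6], 8.5],
    [[-16, -6, 1.2], [0, 0, 20.8], 8.5],
    [[-20, -7.6, 1.5], [0, 0, 26], 8.5],
    [[-24, -9.1, 1.8], [0, 0, 31.2], 8.5],
    [[-28, -10.6, 2.1], [0, 0, 36.4], 8.5],
    [[-32, -12.1, 2.5], [0, 0, 41.6], 8.5],
    [[-35.8, -13.6, 3], [0, 0, 46.8], 8.5],
    [[-35.8, -13.6, 3], [0, 0, 52], 8.5],
  ],
)

```text
time: 2.25
tcp_pos: [541.4, 272.8, 201.0]
tcp_rot: [0.637, 0.771, -0.0, 0.001]
force: [-0.1, 1.1, 0.2]
finger_gap: 84.8
grip_force: 0.0
```

```bash
cat >> h.py <<'E'
def st():
    s=sensors.sense();r=R.from_quat(s["tcp_rot"]).as_matrix()
    print("t",round(float(s["time"]),2),"tcp",np.round(s["tcp_pos"],1),"ydir",round(np.degrees(np.arctan2(r[1,1],r[0,1])),1),"z",r[:,2].round(3),"gap",round(float(s["finger_gap"]),1),"F",np.round(s["force"],1),"q",np.round(s["q"],2),"grip",round(float(s["grip_force"]),1))
    return s,r
def to(x,y,ydir=None):
    s,r=st();d=np.array([x,y,s["tcp_pos"][2]])-s["tcp_pos"]
    yd=np.degrees(np.arctan2(r[1,1],r[0,1]))
    print("tool shift cm",np.round(r.T@d/10,2),"turn",None if ydir is None else round(yd-ydir,1))
E
python3 - <<'E'
from h import *
to(539.7,275.5,11.4)
p,d=get_image("wrist");cv2.imwrite("pics/w1.png",p[...,::-1])
print(spotter.tip_of("lid_knob","wrist"))
m=camera_model("wrist");print(m["fx"],m["cx"],m["cy"])
def px(P):
    c=m["camera_from_world"]@np.r_[P,1];v=np.array([c[0],-c[1],-c[2]]);th=np.arctan2(np.hypot(*v[:2]),v[2]);k=m["fx"]*th/np.hypot(*v[:2]);return m["cx"]+k*v[0],m["cy"]+k*v[1]
print(px([539.7,275.5,136]),px([539.7,275.5,147]))
E
```

```text
t 2.25 tcp [541.4 272.8 201. ] ydir 10.9 z [ 0.001 -0.001 -1.   ] gap 84.8 F [-0.1  1.1  0.2] q [-0.73  0.54  0.24  1.69 -0.15  0.93 -0.24] grip 0.0
tool shift cm [ 0.3  -0.12 -0.  ] turn -0.5
[{'pixel': [255.0, 201.3], 'confidence': 0.96}]
297.3186396354542 257.7253675746332 191.93223207570563
(np.float64(257.37249579173954), np.float64(207.77989970399344)) (np.float64(257.3528708164747), np.float64(213.35295154918782))
```

View pics/w1.png

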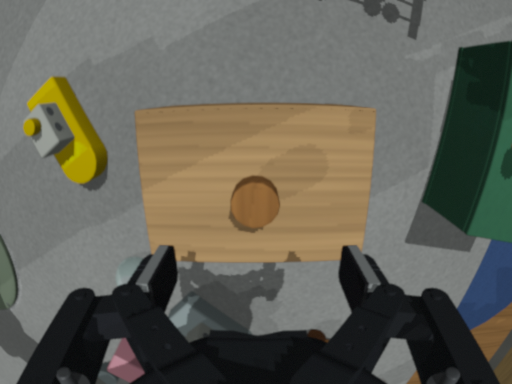

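The wrist view shows the knob centred at about (255,203) between the fingers. That is a few px off my prediction, so I'll check it with the wrist depth.

```bash
cat >> h.py <<'E'
def wcloud():
    m=camera_model("wrist");p,d=get_image("wrist");v,u=np.mgrid[:384,:512].astype(float)
    du,dv=u-m["cx"],v-m["cy"];r=np.hypot(du,dv)+1e-9;th=r/m["fx"];d=d.astype(float)
    k=np.tan(th)*d/r;P=np.stack([du*k,-dv*k,-d,np.ones_like(d)],-1)
    W=(P@np.linalg.inv(m["camera_from_world"]).T)[...,:3];W[(d==0)|(th>1.2)]=np.nan;return p,W
def rc(q):
    a=cv2.minAreaRect(q[:,:2].astype(np.float32));return len(q),np.median(q,0).round(1),[np.round(x,1) for x in a]
E
python3 - <<'E'
from h import *
p,W=wcloud()
q=W[160:240,215:300].reshape(-1,3);print(rc(q[(q[:,2]>135)&(q[:,2]<165)]))
q=W[95:265,130:385].reshape(-1,3);print(rc(q[(q[:,2]>98)&(q[:,2]<122)]))
E
```

```text
(1912, array([538. , 279.7, 145.5]), [array([538.4, 277.8]), array([35. , 35.1]), np.float64(54.7)])
(32199, array([536.6, 290.6, 108.7]), [array([538.9, 277.1]), array([200.7, 140.5]), np.float64(11.4)])
```

>>> jog_arm(
  deltas=[
    [[0.46, -0.17, 1.5], [0, 0, -0.5], 8.5],
    [[0.46, -0.17, 4], [0, 0, -0.5], 8.5],
    [[0.46, -0.17, 6.5], [0, 0, -0.5], 8.5],
    [[0.46, -0.17, 8], [0, 0, -0.5], 8.5],
    [[0.46, -0.17, 8.6], [0, 0, -0.5], 8.5],
    [[0.46, -0.17, 8.6], [0, 0, -0.5], 7],
    [[0.46, -0.17, 8.6], [0, 0, -0.5], 5.5],
    [[0.46, -0.17, 8.6], [0, 0, -0.5], 4.2],
    [[0.46, -0.17, 8.6], [0, 0, -0.5], 3.2],
    [[0.46, -0.17, 8.6], [0, 0, -0.5], 3.0],
  ],
)

```text
time: 3.65
tcp_pos: [537.2, 280.4, 116.1]
tcp_rot: [0.631, 0.776, 0.001, 0.0]
force: [-1.4, -0.6, 8.3]
finger_gap: 34.2
grip_force: 59.0
```

>>> jog_arm(
  deltas=[
    [[0, 0, 0], [0, 0, 0], 3.0],
    [[0, 0, 0], [0, 0, 0], 3.0],
    [[0, 0, 0], [0, 0, 0], 3.0],
    [[0, 0, 0], [0, 0, 0], 3.0],
  ],
)

```text
time: 4.15
tcp_pos: [537.2, 280.5, 116.1]
tcp_rot: [0.631, 0.776, 0.001, 0.0]
force: [-2.1, -0.9, 8.5]
finger_gap: 34.7
grip_force: 59.0
```

>>> jog_arm(
  deltas=[
    [[0, 0, -0.3], [0, 0, 0], 3.0],
    [[0, 0, -0.7], [0, 0, 0], 3.0],
    [[0, 0, -1.2], [0, 0, 0], 3.0],
    [[0, 0, -2], [0, 0, 0], 3.0],
    [[0, 0, -3], [0, 0, 0], 3.0],
    [[0, 0, -4.2], [0, 0, 0], 3.0],
    [[0, 0, -5.5], [0, 0, 0], 3.0],
    [[0, 0, -7], [0, 0, 0], 3.0],
    [[0, 0, -8.3], [0, 0, 0], 3.0],
    [[0, 0, -9], [0, 0, 0], 3.0],
  ],
)

```text
time: 5.4
tcp_pos: [537.1, 280.3, 206.4]
tcp_rot: [0.631, 0.776, 0.0, 0.0]
force: [1.6, -0.1, -2.6]
finger_gap: 34.3
grip_force: 59.9
```

Run:
```python
from h import *
st()
p,W=wcloud()
q=W[40:330,90:420].reshape(-1,3);q=q[(q[:,2]>170)&(q[:,2]<225)&(np.abs(q[:,0]-538)<130)&(np.abs(q[:,1]-278)<105)];print(rc(q))
A=np.c_[q[:,:2],np.ones(len(q))];print(np.linalg.lstsq(A,q[:,2],rcond=None)[0])
p,d=get_image("side");W=cloud("side",d);cv2.imwrite("pics/s2.png",p[60:260,150:400,::-1].repeat(2,0).repeat(2,1))
```

```text
t 5.4 tcp [537.1 280.3 206.4] ydir 11.8 z [ 0.001  0.    -1.   ] gap 34.3 F [ 1.6 -0.1 -2.6] q [-0.74  0.53  0.23  1.69 -0.15  0.94 -0.24] grip 59.9
(47873, array([530.6, 306.8, 198.9]), [array([537.5, 277.8]), array([200.7, 139.5]), np.float64(11.8)])
[ 2.11755905e-03 -1.08667565e-02  2.01571842e+02]
```

View pics/s2.png

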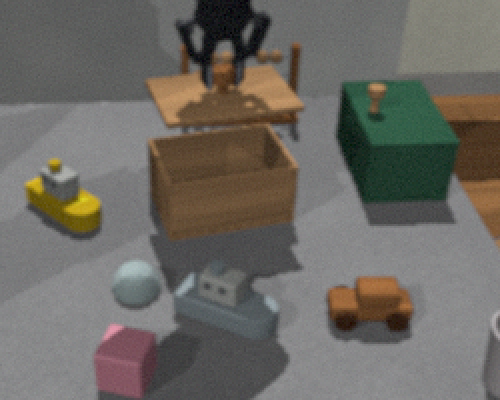

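The side view shows the lid hanging level above the open tub at (222,95), with everything else undisturbed. Next I'll carry it to the mat.

>>> jog_arm(
  deltas=[
    [[-1, -0.17, 0], [0, 0, 0], 3.0],
    [[-3, -0.51, 0], [0, 0, 0], 3.0],
    [[-6, -1.03, 0], [0, 0, 0], 3.0],
    [[-9.5, -1.63, 0], [0, 0, 0], 3.0],
    [[-13, -2.23, 0], [0, 0, 0], 3.0],
    [[-16.5, -2.83, 0], [0, 0, 0], 3.0],
    [[-20, -3.43, 0], [0, 0, 0], 3.0],
    [[-23.5, -4.03, 0], [0, 0, 0], 3.0],
    [[-27, -4.63, 0], [0, 0, 0], 3.0],
    [[-30.5, -5.23, 0], [0, 0, 0], 3.0],
  ],
)

```text
time: 6.75
tcp_pos: [547.3, -31.7, 205.1]
tcp_rot: [0.631, 0.776, -0.0, -0.0]
force: [1.0, -0.6, -2.8]
finger_gap: 34.4
grip_force: 60.0
```

>>> jog_arm(
  deltas=[
    [[-3.5, -0.6, 0], [0, 0, 0], 3.0],
    [[-7, -1.2, 0], [0, 0, 0], 3.0],
    [[-10.5, -1.8, 0], [0, 0, 0], 3.0],
    [[-14, -2.4, 0], [0, 0, 0], 3.0],
    [[-17.5, -3, 0], [0, 0, -0.3], 3.0],
    [[-20.5, -3.5, 0], [0, 0, -0.6], 3.0],
    [[-23.5, -4, 0], [0, 0, -0.8], 3.0],
    [[-25.5, -4.4, 0], [0, 0, -0.8], 3.0],
    [[-26.5, -4.54, 0], [0, 0, -0.8], 3.0],
    [[-26.5, -4.54, 0], [0, 0, -0.8], 3.0],
  ],
)

```text
time: 8.0
tcp_pos: [557.7, -297.8, 205.1]
tcp_rot: [0.625, 0.78, -0.0, -0.0]
force: [-0.5, -0.1, -3.3]
finger_gap: 35.0
grip_force: 60.0
```

Run:
```python
from h import *
st()
p,W=wcloud()
q=W.reshape(-1,3);q=q[(q[:,2]>175)&(q[:,2]<225)&(np.abs(q[:,0]-559)<130)&(np.abs(q[:,1]+300)<105)];print(rc(q))
p,d=get_image("top");W=cloud("top",d)
q=W.reshape(-1,3);q=q[(q[:,2]>190)&(q[:,2]<210)&(np.abs(q[:,0]-559)<150)&(np.abs(q[:,1]+300)<130)];print(rc(q))
c=p.reshape(-1,3).astype(int)
```

```text
t 8.0 tcp [ 557.7 -297.8  205.1] ydir 12.6 z [-0.  0. -1.] gap 35.0 F [-0.5 -0.1 -3.3] q [ 0.2   0.58  0.29  1.62 -0.19  0.97  0.78] grip 60.0
(49197, array([ 552.2, -271. ,  197.7]), [array([ 558.7, -301. ]), array([200.4, 140. ]), np.float64(12.2)])
(2538, array([ 561. , -268.4,  199.4]), [array([ 559.7, -299.4]), array([200.2, 140.3]), np.float64(12.0)])
```

>>> jog_arm(
  deltas=[
    [[0, 0, 1], [0, 0, 0], 3.0],
    [[0, 0, 3], [0, 0, 0], 3.0],
    [[0, 0, 5.5], [0, 0, 0], 3.0],
    [[0, 0, 8], [0, 0, 0], 3.0],
    [[0, 0, 10.5], [0, 0, 0], 3.0],
    [[0, 0, 13], [0, 0, 0], 3.0],
    [[0, 0, 15], [0, 0, 0], 3.0],
    [[0, 0, 16.3], [0, 0, 0], 3.0],
    [[0, 0, 17], [0, 0, 0], 3.0],
    [[0, 0, 17.2], [0, 0, 0], 3.0],
  ],
)

```text
time: 9.35
tcp_pos: [558.1, -297.7, 33.3]
tcp_rot: [0.625, 0.78, -0.0, 0.0]
force: [-0.1, -0.6, -3.3]
finger_gap: 34.4
grip_force: 60.0
```

>>> jog_arm(
  deltas=[
    [[0, 0, 0.1], [0, 0, 0], 3.0],
    [[0, 0, 0.2], [0, 0, 0], 3.0],
    [[0, 0, 0.3], [0, 0, 0], 3.0],
    [[0, 0, 0.4], [0, 0, 0], 3.0],
    [[0, 0, 0.4], [0, 0, 0], 3.0],
  ],
)

```text
time: 9.98
tcp_pos: [557.9, -297.6, 29.3]
tcp_rot: [0.625, 0.78, -0.0, -0.0]
force: [-0.5, -0.4, -3.1]
finger_gap: 34.5
grip_force: 60.0
```

>>> jog_arm(
  deltas=[
    [[0, 0, 0.05], [0, 0, 0], 3.0],
    [[0, 0, 0.1], [0, 0, 0], 3.0],
    [[0, 0, 0.15], [0, 0, 0], 3.0],
    [[0, 0, 0.15], [0, 0, 0], 3.0],
  ],
)

```text
time: 10.48
tcp_pos: [557.9, -297.7, 27.8]
tcp_rot: [0.625, 0.78, -0.0, -0.0]
force: [-0.8, -0.1, -3.2]
finger_gap: 34.2
grip_force: 60.0
```

>>> jog_arm(
  deltas=[
    [[0, 0, 0.05], [0, 0, 0], 3.0],
    [[0, 0, 0.1], [0, 0, 0], 3.0],
    [[0, 0, 0.1], [0, 0, 0], 3.0],
  ],
)

```text
time: 10.85
tcp_pos: [558.0, -297.7, 27.1]
tcp_rot: [0.625, 0.78, 0.0, 0.0]
force: [-3.1, 1.8, 4.4]
finger_gap: 34.6
grip_force: 60.6
```

>>> jog_arm(
  deltas=[
    [[0, 0, 0], [0, 0, 0], 3.6],
    [[0, 0, 0], [0, 0, 0], 4],
    [[0, 0, 0], [0, 0, 0], 5],
    [[0, 0, 0], [0, 0, 0], 6.5],
    [[0, 0, 0], [0, 0, 0], 8],
    [[0, 0, 0], [0, 0, 0], 8.5],
    [[0, 0, -1], [0, 0, 0], 8.5],
    [[0, 0, -4], [0, 0, 0], 8.5],
    [[0, 0, -9], [0, 0, 0], 8.5],
    [[0, 0, -15], [0, 0, 0], 8.5],
  ],
)

```text
time: 12.1
tcp_pos: [557.5, -297.5, 178.5]
tcp_rot: [0.625, 0.78, -0.0, -0.0]
force: [0.3, -0.2, 0.3]
finger_gap: 85.2
grip_force: 0.0
```

Run:
```python
from h import *
p,d=get_image("top");W=cloud("top",d);cv2.imwrite("pics/t3.png",p[...,::-1])
q=W.reshape(-1,3);q=q[(q[:,2]>15)&(q[:,2]<30)&(np.abs(q[:,0]-559)<150)&(np.abs(q[:,1]+300)<130)];print(rc(q))
def rr(n,x,y,z0,z1,r=85):
    q=W.reshape(-1,3);q=q[(q[:,2]>z0)&(q[:,2]<z1)&(np.abs(q[:,0]-x)<r)&(np.abs(q[:,1]-y)<r)];print(n,rc(q))
rr("boat",526,16,12,100);rr("cab",520,20,62,77)
rr("tub",540,277,90,108,140)
to(517.8,21.2,57.5)
```

```text
(2763, array([ 558.6, -290.6,   21.4]), [array([ 559.6, -297.8]), array([199.9, 135.3]), np.float64(12.2)])
boat (915, array([520.4,  17. ,  35.1]), [array([526.9,  16.6]), array([ 58.3, 139.7]), np.float64(57.7)])
cab (206, array([521.7,  19. ,  70.1]), [array([518.2,  21.7]), array([35.9, 53.7]), np.float64(56.8)])
tub (667, array([542. , 284.7,  99. ]), [array([540.3, 277. ]), array([200.5, 141.2]), np.float64(11.5)])
t 12.15 tcp [ 560.1 -299.4  186.9] ydir 12.6 z [ 0.008 -0.004 -1.   ] gap 85.2 F [ 3.1 -1.9  9.2] q [ 0.21  0.6   0.29  1.64 -0.2   0.93  0.79] grip 0.0
tool shift cm [32.21  2.85 -0.15] turn -44.9
```

>>> jog_arm(
  deltas=[
    [[2, 0.2, 0], [0, 0, -4], 8.5],
    [[6, 0.6, 0], [0, 0, -9], 8.5],
    [[11, 1, 0], [0, 0, -15], 8.5],
    [[16, 1.5, 0], [0, 0, -22], 8.5],
    [[21, 2, 0], [0, 0, -29], 8.5],
    [[26, 2.4, 0], [0, 0, -36], 8.5],
    [[30, 2.8, 0], [0, 0, -42], 8.5],
    [[32, 3.03, 0], [0, 0, -45], 8.5],
    [[32, 3.03, 0], [0, 0, -45], 8.5],
    [[32, 3.03, 0], [0, 0, -45], 8.5],
  ],
)

```text
time: 13.4
tcp_pos: [517.6, 20.1, 176.7]
tcp_rot: [0.28, 0.96, -0.0, -0.0]
force: [0.4, 0.1, -0.6]
finger_gap: 84.8
grip_force: 0.0
```

Run:
```python
from h import *
p,W=wcloud()
def rr(n,x,y,z0,z1,r=85):
    q=W.reshape(-1,3);q=q[(q[:,2]>z0)&(q[:,2]<z1)&(np.abs(q[:,0]-x)<r)&(np.abs(q[:,1]-y)<r)];print(n,rc(q))
rr("hull",526,16,15,45);rr("cab",520,20,62,76,45);rr("fun",512,25,79,92,30)
to(517.8,21.2,57.5)
```

```text
hull (4675, array([502.5,  27. ,  32.5]), [array([524.6,  16.4]), array([ 58.5, 139.1]), np.float64(57.6)])
cab (1897, array([517.7,  21.3,  68.5]), [array([516.6,  21.7]), array([37.2, 53.2]), np.float64(58.0)])
fun (427, array([509.2,  26.3,  82.5]), [array([509.5,  26.1]), array([19.2, 18.9]), np.float64(42.6)])
t 13.45 tcp [517.6  19.9 176.7] ydir 57.5 z [-0.    -0.001 -1.   ] gap 85.5 F [-0.6 -0.5 -0.9] q [-0.2   0.43  0.06  1.94 -0.03  0.78  0.88] grip 0.0
tool shift cm [ 0.05  0.12 -0.  ] turn -0.0
```

>>> jog_arm(
  deltas=[
    [[0.05, 0.12, 2], [0, 0, 0], 8.5],
    [[0.05, 0.12, 5], [0, 0, 0], 8.5],
    [[0.05, 0.12, 8], [0, 0, 0], 8.5],
    [[0.05, 0.12, 11], [0, 0, 0], 8.5],
    [[0.05, 0.12, 13], [0, 0, 0], 8.5],
    [[0.05, 0.12, 13.8], [0, 0, 0], 8.5],
    [[0.05, 0.12, 13.8], [0, 0, 0], 7],
    [[0.05, 0.12, 13.8], [0, 0, 0], 5.5],
    [[0.05, 0.12, 13.8], [0, 0, 0], 4.5],
    [[0.05, 0.12, 13.8], [0, 0, 0], 3.8],
  ],
)

```text
time: 14.7
tcp_pos: [518.0, 22.4, 39.2]
tcp_rot: [0.279, 0.96, 0.0, 0.0]
force: [-0.1, 0.7, 0.3]
finger_gap: 38.1
grip_force: 0.1
```

>>> jog_arm(
  deltas=[
    [[0, 0, 0], [0, 0, 0], 3.4],
    [[0, 0, 0], [0, 0, 0], 3.0],
    [[0, 0, 0], [0, 0, 0], 3.0],
    [[0, 0, 0], [0, 0, 0], 3.0],
  ],
)

```text
time: 15.2
tcp_pos: [518.0, 22.4, 39.3]
tcp_rot: [0.279, 0.96, 0.0, 0.0]
force: [-2.8, -1.7, 9.7]
finger_gap: 35.2
grip_force: 59.2
```

>>> jog_arm(
  deltas=[
    [[0, 0, -0.3], [0, 0, 0], 3.0],
    [[0, 0, -1], [0, 0, 0], 3.0],
    [[0, 0, -2.2], [0, 0, 0], 3.0],
    [[0, 0, -4], [0, 0, 0], 3.0],
    [[0, 0, -6], [0, 0, 0], 3.0],
    [[0, 0, -8.5], [0, 0, 0], 3.0],
    [[0, 0, -11], [0, 0, 0], 3.0],
    [[0, 0, -13.5], [0, 0, 0], 3.0],
    [[0, 0, -15], [0, 0, 0], 3.0],
    [[0, 0, -15], [0, 0, 0], 3.0],
  ],
)

```text
time: 16.45
tcp_pos: [518.3, 22.6, 189.7]
tcp_rot: [0.279, 0.96, 0.0, 0.001]
force: [-0.1, -0.1, -2.9]
finger_gap: 35.3
grip_force: 60.0
```

Run:
```python
from h import *
p,d=get_image("top");W=cloud("top",d)
def rr(n,x,y,z0,z1,r=95):
    q=W.reshape(-1,3);q=q[(q[:,2]>z0)&(q[:,2]<z1)&(np.abs(q[:,0]-x)<r)&(np.abs(q[:,1]-y)<r)];print(n,rc(q))
rr("hull",526,16,155,195)
p,W=wcloud();rr("hullw",526,16,165,195)
st()
p,d=get_image("side");cv2.imwrite("pics/s4.png",p[60:260,150:400,::-1].repeat(2,0).repeat(2,1))
```

```text
hull (0, array([nan, nan, nan]), [array([0., 0.]), array([0., 0.]), np.float64(0.0)])
hullw (9764, array([485.3,  43.1, 182. ]), [array([522.4,  19.8]), array([ 58.6, 132.1]), np.float64(57.5)])
t 16.55 tcp [517.5  22.5 188.3] ydir 57.6 z [-0.001 -0.    -1.   ] gap 35.1 F [ 0.1 -0.3 -1.2] q [-0.21  0.41  0.06  1.93 -0.03  0.81  0.88] grip 60.0
  return _methods._mean(a, axis=axis, dtype=dtype,
  ret = um.true_divide(
```

View pics/s4.png

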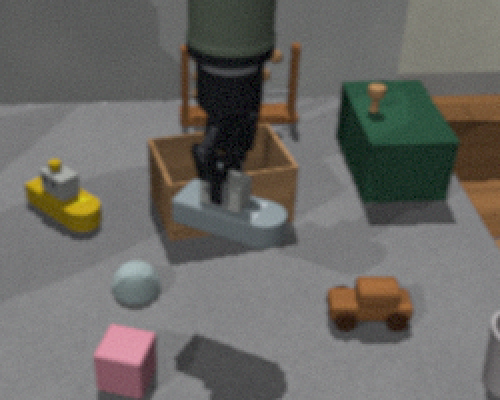

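The side view shows the boat held level, well clear of the bench at (230,212). Next, over the tub.

>>> jog_arm(
  deltas=[
    [[0.5, 0.9, 0], [0, 0, -2], 3.0],
    [[1.6, 2.8, 0], [0, 0, -6], 3.0],
    [[3.2, 5.6, 0], [0, 0, -12], 3.0],
    [[5, 8.8, 0], [0, 0, -18], 3.0],
    [[6.8, 11.9, 0], [0, 0, -24], 3.0],
    [[8.6, 15.1, 0], [0, 0, -30], 3.0],
    [[10.4, 18.2, 0], [0, 0, -36], 3.0],
    [[11.8, 20.7, 0], [0, 0, -41], 3.0],
    [[12.5, 21.93, 0], [0, 0, -43.9], 3.0],
    [[12.5, 21.93, 0], [0, 0, -43.9], 3.0],
  ],
)

```text
time: 17.85
tcp_pos: [529.6, 275.2, 188.6]
tcp_rot: [-0.101, 0.995, -0.0, -0.0]
force: [0.8, -0.0, -1.9]
finger_gap: 35.4
grip_force: 60.0
```

>>> jog_arm(
  deltas=[
    [[0, 0, 0], [0, 0, 0], 3.0],
    [[0, 0, 0], [0, 0, 0], 3.0],
  ],
)

```text
time: 18.1
tcp_pos: [530.1, 273.5, 188.9]
tcp_rot: [-0.099, 0.995, -0.0, 0.0]
force: [0.2, 0.0, -0.1]
finger_gap: 35.1
grip_force: 60.0
```

Run:
```python
from h import *
p,W=wcloud();cv2.imwrite("pics/w5.png",p[...,::-1])
def rr(n,x,y,z0,z1,r=95):
    q=W.reshape(-1,3);q=q[(q[:,2]>z0)&(q[:,2]<z1)&(np.abs(q[:,0]-x)<r)&(np.abs(q[:,1]-y)<r)];print(n,rc(q))
rr("hullw",540,277,165,192);rr("rim",540,277,92,104,130)
to(530.2,275,101.4)
```

```text
hullw (9565, array([491.5, 267.1, 182.1]), [array([535.6, 274.8]), array([132.6,  58.6]), np.float64(11.5)])
rim (4265, array([481.8, 259.1,  98.2]), [array([522.1, 273.7]), array([167.3, 140.7]), np.float64(11.2)])
t 18.15 tcp [530.1 273.7 189. ] ydir 101.4 z [ 0. -0. -1.] gap 35.1 F [-0.9 -0.6 -1.2] q [-0.47  0.53 -0.16  1.71  0.1   0.91  1.11] grip 60.0
tool shift cm [-0.04  0.12 -0.  ] turn 0.0
```

View pics/w5.png

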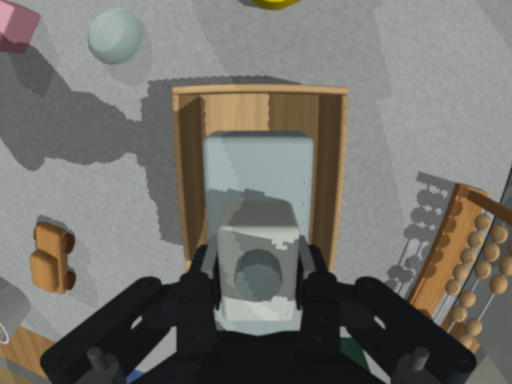

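The wrist view shows the hull centred between the tub walls and aligned with them (hull columns 204–313, walls 175–347). Now I'll lower it.

>>> jog_arm(
  deltas=[
    [[0, 0.1, 1], [0, 0, 0], 3.0],
    [[0, 0.1, 3], [0, 0, 0], 3.0],
    [[0, 0.1, 5], [0, 0, 0], 3.0],
    [[0, 0.1, 7], [0, 0, 0], 3.0],
    [[0, 0.1, 9], [0, 0, 0], 3.0],
    [[0, 0.1, 11], [0, 0, 0], 3.0],
    [[0, 0.1, 12.5], [0, 0, 0], 3.0],
    [[0, 0.1, 13.4], [0, 0, 0], 3.0],
    [[0, 0.1, 13.8], [0, 0, 0], 3.0],
    [[0, 0.1, 13.9], [0, 0, 0], 3.0],
  ],
)

```text
time: 19.4
tcp_pos: [529.7, 275.7, 49.9]
tcp_rot: [-0.1, 0.995, 0.0, 0.0]
force: [0.4, -0.5, -1.1]
finger_gap: 34.9
grip_force: 60.0
```

>>> jog_arm(
  deltas=[
    [[0, 0, 0.1], [0, 0, 0], 3.0],
    [[0, 0, 0.2], [0, 0, 0], 3.0],
    [[0, 0, 0.25], [0, 0, 0], 3.0],
    [[0, 0, 0.25], [0, 0, 0], 3.0],
  ],
)

```text
time: 19.9
tcp_pos: [529.6, 275.7, 47.3]
tcp_rot: [-0.1, 0.995, 0.0, 0.0]
force: [0.3, -0.3, -0.7]
finger_gap: 34.9
grip_force: 60.0
```

>>> jog_arm(
  deltas=[
    [[0, 0, 0.05], [0, 0, 0], 3.0],
    [[0, 0, 0.1], [0, 0, 0], 3.0],
    [[0, 0, 0.15], [0, 0, 0], 3.0],
    [[0, 0, 0.15], [0, 0, 0], 3.0],
  ],
)

```text
time: 20.4
tcp_pos: [529.6, 275.6, 45.7]
tcp_rot: [-0.1, 0.995, -0.0, -0.0]
force: [-0.1, 0.7, -0.2]
finger_gap: 35.1
grip_force: 60.0
```

>>> jog_arm(
  deltas=[
    [[0, 0, 0.05], [0, 0, 0], 3.0],
    [[0, 0, 0.1], [0, 0, 0], 3.0],
    [[0, 0, 0.1], [0, 0, 0], 3.0],
  ],
)

```text
time: 20.78
tcp_pos: [529.6, 275.6, 45.3]
tcp_rot: [-0.1, 0.995, -0.0, 0.0]
force: [-4.3, -2.8, 11.0]
finger_gap: 35.2
grip_force: 61.5
```

Contact at about 11 N. I'll release with only a small opening, since the walls are close, and then rise.

>>> jog_arm(
  deltas=[
    [[0, 0, -0.05], [0, 0, 0], 3.6],
    [[0, 0, -0.05], [0, 0, 0], 4],
    [[0, 0, -0.05], [0, 0, 0], 4.7],
    [[0, 0, -0.05], [0, 0, 0], 5.5],
    [[0, 0, -0.05], [0, 0, 0], 5.5],
    [[0, 0, -1], [0, 0, 0], 5.5],
    [[0, 0, -3], [0, 0, 0], 5.5],
    [[0, 0, -7], [0, 0, 0], 5.5],
    [[0, 0, -12], [0, 0, 0], 5.5],
    [[0, 0, -17], [0, 0, 0], 5.5],
  ],
)

```text
time: 22.02
tcp_pos: [529.5, 275.6, 218.0]
tcp_rot: [-0.1, 0.995, 0.0, 0.001]
force: [0.4, 0.8, -0.1]
finger_gap: 55.1
grip_force: 0.0
```

>>> jog_arm(
  deltas=[
    [[0, 0, -3], [0, 0, 0], 5.5],
    [[0, 0, -3], [0, 0, 0], 5.5],
    [[0, 0, -3], [0, 0, 0], 5.5],
  ],
)

```text
time: 22.4
tcp_pos: [529.3, 275.5, 245.1]
tcp_rot: [-0.1, 0.995, 0.0, 0.0]
force: [-0.2, 0.5, 0.2]
finger_gap: 55.3
grip_force: 0.0
```

Run:
```python
from h import *
st()
p,d=get_image("top");W=cloud("top",d);a=p[90:300,110:420,::-1];cv2.imwrite("pics/t6.png",cv2.resize(a,None,fx=2.5,fy=2.5,interpolation=cv2.INTER_CUBIC))
def rr(n,x,y,z0,z1,r=95):
    q=W.reshape(-1,3);q=q[(q[:,2]>z0)&(q[:,2]<z1)&(np.abs(q[:,0]-x)<r)&(np.abs(q[:,1]-y)<r)];print(n,rc(q))
rr("lid",559,-300,15,30,130);rr("car",713,1,12,80,80);rr("cube",390,-88,12,80,50)
p,W=wcloud();rr("hullw",540,277,30,45,70);rr("roof",530,275,70,82,40)
```

```text
t 22.4 tcp [529.3 275.5 245.1] ydir 101.5 z [ 0.  0. -1.] gap 55.3 F [-0.2  0.5  0.2] q [-0.46  0.47 -0.17  1.66  0.09  1.03  1.12] grip 0.0
lid (3051, array([ 556.3, -298.4,   21.4]), [array([ 560.2, -300.3]), array([200. , 141.1]), np.float64(12.1)])
car (677, array([706.1,   1.3,  35.6]), [array([713.5,   1.4]), array([ 59.9, 110.3]), np.float64(85.3)])
cube (468, array([391. , -86.9,  60.3]), [array([390.4, -88.4]), array([60.1, 59.7]), np.float64(69.6)])
hullw (3578, array([527.3, 276.1,  38.5]), [array([538.2, 277.2]), array([138.2, 129.2]), np.float64(11.7)])
roof (1303, array([531.4, 275.7,  74.5]), [array([529.2, 275.2]), array([53.3, 35.9]), np.float64(12.2)])
```

View pics/t6.png

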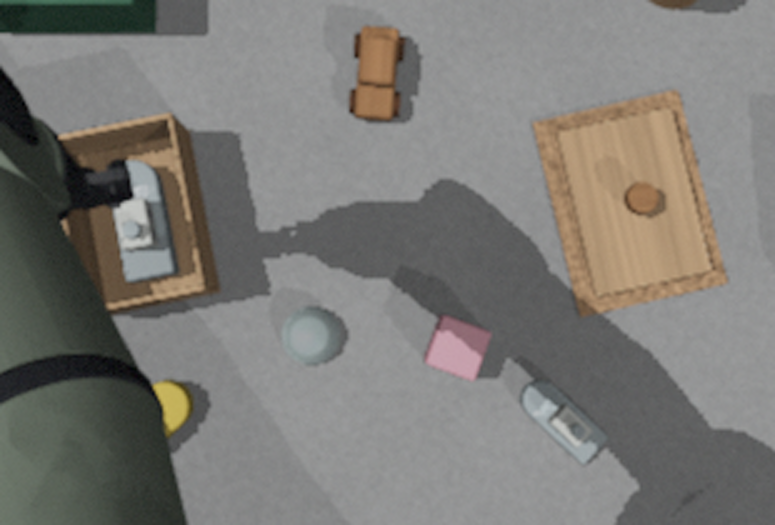

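The boat stands upright and lengthways in the open tub at zoomed (140,220). The lid lies knob-up in the middle of the mat at (640,198), and the bystanders haven't moved.

```bash
python3 -c "
from cell import arm
print(arm.close_job())"
```

```text
the job is handed in; nothing more can be done
None
```

The job is handed in after about 22 s of robot time: the lid lies knob up in the middle of the mat, the grey boat stands upright and lengthways in the open tub, and the car, cube and paperweight stayed where they were.

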